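# Lock the child-safe cap on the moth-repellent canister

### The job

The green safety cap lies on its side: tip it up, stand it upright on the table top and let go of it there, then take it again from above by its handle and close the canister with it. The cap's two lugs must drop through the gaps of the canister's yellow rim (feel for them, the rim sits somewhat turned), then press the cap down against the spring, turn it clockwise (seen from above) under the rim until it stops, and let go so that the spring lifts it into its catch and it stays locked. Leave the other things on the table where they are.

Things in the scene. Friction and masses are not known exactly. Their poses are not given: they have to be found in the camera images.
- cap: Loose safety cap, about 150 g, 92 mm tall along z; origin in its foot centre. Up from the foot: grey round plug, 40 mm across, z 0 to 22; green square flange 64 x 64, z 22 to 32; green flat handle in the x-z plane, 64 mm wide along x, 14 thick along y, z 32 to 92. It starts on its side, y level, axis 32 mm high, handle to the left (+y) within 35 degrees. A half turn about z is the same cap.
- canister: White round canister, 90 mm across, green band, red upright tab on its +x side, fixed on a 116 mm square steel bracket 6 mm thick; z up, origin under its centre on the table top. Its white outer shell, 86 mm across outside, 68 inside, ends 110 mm above the origin. A cap let go unlocked rises to a foot height of 102 mm; locked, the foot is at 96 mm above the canister's origin.
- brush: Bystander: wooden shoe brush lying bristles down, 150 mm along x, 48 wide, 46 high; origin under its centre.
- polish_tin: Bystander: round polish tin, 79 mm across, 26 high, brass lid; origin under its centre.
- glasses_case: Bystander: black glasses case, 60 x 160 x 45 mm, long along y; origin under its centre.
- watch_box: Bystander: dark wooden watch box, 102 x 102 x 74 mm; origin under its centre.
- shoe_tree: Bystander: wooden shoe tree, about 215 mm along x, 70 wide, 45 high; origin on its underside near the middle.
- care_bottle: Bystander: upright blue shoe-care bottle, 56 mm across, 150 high; origin under its centre.
- garment_brush: Bystander: garment brush, wooden handle, lying flat along its own x; origin on its underside.
- cap_top (a point): Centre of the handle's top edge, 92 mm from the foot on the cap's axis; axes as the cap's. Pinch the handle across its 14 mm. Held so, tilting the tool from 45 degrees one way to 45 degrees the other stands the lying cap up.
- mouth (a point): Centre of the mouth, level with the rim's top, 110 mm above the canister's origin; axes as the canister's. The yellow rim is two lips 6 mm thick that reach in to 47 mm diameter. Two facing gaps, 52 degrees wide, let the lugs through with 10 degrees to spare each way. The gap centres lie near the canister's +x and -x, turned by an unknown angle of up to 0.45 rad either way: feel or look for them.
- cap_lugs (a point): Middle of the cap's foot, 4 mm above the origin, between its two orange lugs. The lugs stand out on the cap's +x and -x sides (in the handle's plane): each 14 mm wide along y, 8 mm high from the foot, reaching 30 mm from the axis. The plug's foot edge is chamfered by 4 mm. The cap stands steadily on its foot.
- spring (a point): Point on the canister's axis, 102 mm above its origin: the top of a round grey spring pad, 24 mm across. The cap's foot meets it after dropping 8 mm through the gaps (lugs resting on the lips leave the foot at 110 mm). The pad pushes back with 3 N, rising to 9 N when fully down, foot at 88 mm, where it stops hard.
- catch (a point): Point on the canister's axis, 96 mm above its origin: the foot's height when locked. Under each lip a rib 5 mm deep begins at the gap's clockwise edge: the lugs pass it only with the foot below 91 mm, best fully down at 88. Turned 52 to 64 degrees clockwise from the gap's centre they are in the pocket, which ends at a solid stop; let go there and the spring lifts the cap 8 mm into the catch.

How it is judged:
On the way, in this order (a step that is already met when the one before it is completed fails the run):
1. the cap stands upright on the table top by itself, let go (angle between cap's own z axis and vertical below 0.1 rad and z of cap in the frame of canister below 0.005 m and height (world z) of cap_top above 0.085 m and contact force between cap and the fingers below 0.05 N and linear speed of cap below 0.02 m/s), for 0.2 s.
2. the cap is pressed well down in the canister's mouth, its lugs below the rim (z of cap in the frame of canister between 0.08 and 0.094 m and horizontal distance between cap and canister below 0.006 m), for 0.1 s.
At the end, for the whole second after the job is handed in: The released cap rests upright (within 0.1 rad) and centred (within 6 mm) in the canister, its foot 93.5 to 98.5 mm above the canister's underside: locked under the rim. Not turned in, it springs up to 102 mm; stuck under the ribs, it sits at 91 mm (z of cap in the frame of canister between 0.0935 and 0.0985 m and horizontal distance between cap and canister below 0.006 m and angle between cap's own z axis and vertical below 0.1 rad and linear speed of cap below 0.01 m/s); the robot touches nothing.
It fails at once if another thing on the table is shifted by more than 30 mm or knocked over (distance of any of brush, polish_tin, glasses_case, watch_box, shoe_tree, care_bottle, garment_brush from where it was at the start of the episode above 0.03 m or angle between care_bottle's own z axis and vertical above 0.5 rad).
It also fails if it takes over 72 s, if anything falls off the work surface, if the arm or the gripper's body presses on something with over 40 N, if the wrist force passes 120 N, or if a joint passes its speed limit or range.

### The arm

A 7-joint arm with a two-finger parallel gripper is mounted at the origin on the work surface. World frame = base frame: x ahead of the robot, y to its left, z up, the work surface at z = 0. Lengths are in m, angles in rad, forces in N, time in s.
With the tool pointing down it reaches from about 0.425 to 0.825 m from the base axis. Payload 3.6 kg.
Tool frame: the origin (TCP) lies midway between the tips of the shut fingers; the grasp point (between the pads) lies 19 mm behind it; z points along the fingers, y is the line along which they close (so a half turn about z gives the same grasp; the last joint's range is limited). The gripper opens to 85 mm and grips with 20 to 120 N. Pads are 22 mm wide; open, the fingers measure 114 mm over their backs; the gripper's body (76 mm by 85 mm) begins 54 mm behind the grasp point. The pads swing forward as they close: fully open they stand 13 mm farther back than shut.
Start: joints at [-0.026, 0.615, -0.013, 1.423, 0.008, 1.103, -0.04], TCP at [0.65, 0, 0.203] pointing down, gripper open.
Joint ranges: [-3.12, 3.12], [-0.3, 2.06], [-1.34, 1.32], [0.26, 2.42], [-1.36, 4.5], [0.01, 1.98], [-2.84, 2.84]. Speed limits (rad/s): [2.79, 2.79, 3.14, 3.14, 3.14, 3.14, 3.14].

### API

Orientations are given as a unit quaternion [w, x, y, z].
In Python, from cell import bot, imaging, probe_bus gives the robot as it stands (bot), with the cameras (imaging) and the readings (probe_bus).
- The arm moves only by the shell command python3 drive.py 'ROWS' [OPENING] [FORCE]. ROWS is rows parted by semicolons, their numbers by spaces, 1 to 10 of them, each of 6 numbers: dx, dy, dz in m, then a rotation vector rx, ry, rz in rad; each row is the pose to reach, as a shift and turn from the pose commanded when the command began, along the tool's axes at that moment; what a row does not reach only later rows make up. A row lasts 1/8 s, in which the tool goes at most 0.0625 m and 0.188 rad, less where a joint would pass 70% of its speed; a pose out of reach is approached as far as the arm can. OPENING is the finger opening in m, set as the command begins (- or left out keeps the last). The fingers move at their own pace and stop on an object; FORCE is the grip in N (left out, the last holds). Time passes only in rows, so rows that do not move let the fingers close. It prints the time, the measured TCP pose, the force, the opening and the grip force at its end.
- probe_bus.get_state(): the state, without advancing time (a new reading comes with each control period).
- imaging.get_image(name): name is "scene" or "side" or "wrist"; returns a dict with "color" (480x640x3 uint8, red, green, blue), "camera_matrix" (3x3 intrinsics, pixels), "R" (3x3) and "t" (3): a world point X has camera coordinates R X + t. Camera axes: x right, y down, z forward; pixel columns grow to the right and rows downward; lengths in m; the calibration is good to about 2 mm. A picture is of the moment at which its call begins. There is no depth.
- bot.job_done(): hands the job in; it is judged then, once.
The state is a dict: "time": time; "q": joint angles; "joint_vel": joint speeds; "joint_torque": joint torques, N m; "tool_pos": TCP position; "tool_rot": TCP orientation; "ft_force": force on the tool from outside, world axes, zero at the start; "wrist_torque": the same for the moment, N m; "opening": finger opening in m; "finger_force": force on a finger pad.
Only numpy, scipy, OpenCV 4.12 (cv2) and the standard library are available. Lean on these libraries where they do the work, as an engineer would, in place of code of your own. Each camera call takes 0.05 s, during which the arm holds its last target. There are 200 camera calls.

## Working session

There is one attempt and no reset: what is moved stays moved. The work goes in short steps, Python scripts to look and compute and a shell command to move; the robot and the scene stay as the last step left them, time stands still between calls to the robot, and variables do not carry over. Pictures are saved under pics/ and viewed, at most 10 in all, crops included, and the job is handed in when it is done.

```bash
ls; mkdir -p pics
python3 - <<'E'
from cell import bot, imaging, probe_bus
import cv2,numpy as np
s=probe_bus.get_state();print(s)
for n in ["scene","side","wrist"]:
    d=imaging.get_image(n);cv2.imwrite(f"pics/{n}0.png",d["color"][:,:,::-1]);print(n,d["camera_matrix"].tolist(),(-d["R"].T@d["t"]).round(3),d["R"].round(2).tolist())
E
```

```text
cell.py
drive.py
pics
{'time': 0.0, 'q': array([-0.0264985 ,  0.61594572, -0.01265471,  1.4249307 ,  0.0080847 ,
        1.103385  , -0.04040821]), 'joint_vel': array([ 1.86833016e-05,  4.46601384e-04,  1.14863658e-04,  1.21606747e-03,
       -7.35711514e-04,  1.47279795e-04,  8.11412648e-04]), 'joint_torque': array([ 1.38264377e-04, -4.69217670e+01,  2.59523503e-01, -1.71036780e+01,
        1.00907375e-02,  9.80606623e-03,  4.10031795e-07]), 'tool_pos': array([6.49148961e-01, 3.28798745e-05, 2.01510386e-01]), 'tool_rot': array([-0.00092506,  0.70707738,  0.70713497, -0.00092717]), 'ft_force': array([-0.23344269, -0.00048714, -0.22550392]), 'wrist_torque': array([-0.08459063,  0.00048903,  0.04178603]), 'finger_force': 0.0, 'opening': 0.08544509114872197}
scene [[622.1228673813597, 0.0, 325.4658413068958], [0.0, 622.1228673813597, 233.65327497994667], [0.0, 0.0, 1.0]] [ 1.415 -0.306  1.657] [[0.34, 0.94, -0.0], [0.8, -0.3, -0.52], [-0.49, 0.18, -0.85]]
side [[591.0637339952896, 0.0, 319.01971518959044], [0.0, 591.0637339952896, 232.0953163885205], [0.0, 0.0, 1.0]] [0.019 0.838 1.163] [[-0.85, -0.52, -0.01], [-0.38, 0.63, -0.68], [0.36, -0.57, -0.74]]
wrist [[375.79206072819613, 0.0, 321.10031874607034], [0.0, 375.79206072819613, 242.2150494751009], [0.0, 0.0, 1.0]] [0.649 0.084 0.372] [[1.0, -0.0, -0.0], [0.0, -0.94, 0.33], [-0.0, -0.33, -0.94]]
```

View pics/scene0.png

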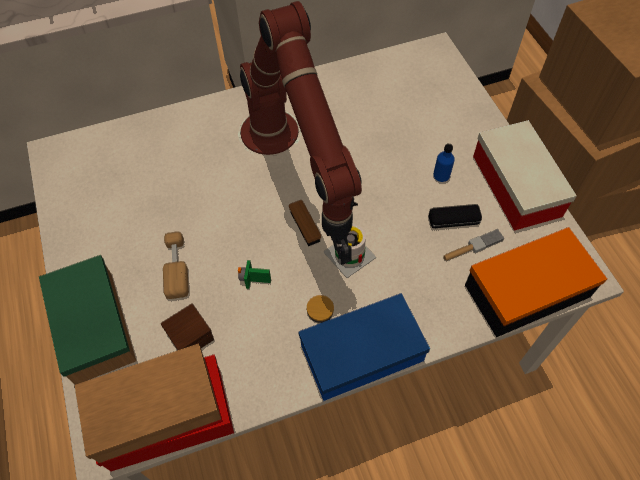

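View pics/side0.png

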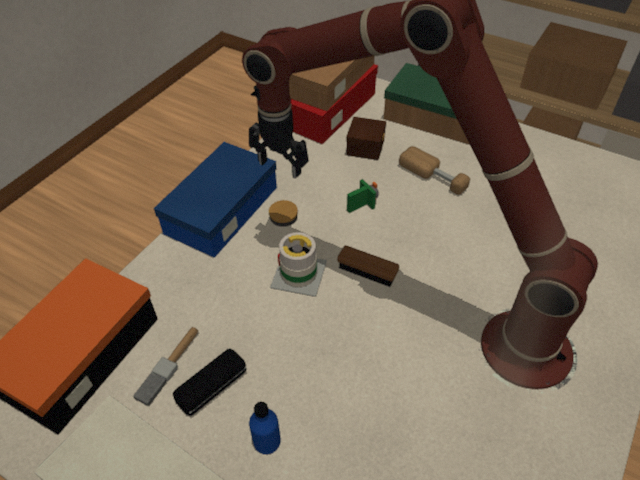

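```bash
cat > h.py <<'E'
import cv2,numpy as np
from cell import bot, imaging, probe_bus
from scipy.spatial.transform import Rotation as Ro
def ray(d,p):
    K=d["camera_matrix"];v=d["R"].T@np.linalg.solve(K,[p[0],p[1],1.]);return -d["R"].T@d["t"],v/np.linalg.norm(v)
def plane(d,p,z):
    c,v=ray(d,p);return c+v*(z-c[2])/v[2]
def tri(a,p,b,q):
    c1,v1=ray(a,p);c2,v2=ray(b,q)
    s=np.linalg.lstsq(np.stack([v1,-v2],1),c2-c1,rcond=None)[0]
    A,B=c1+s[0]*v1,c2+s[1]*v2;return (A+B)/2,np.linalg.norm(A-B)
def proj(d,X):
    u=d["camera_matrix"]@(d["R"]@np.asarray(X)+d["t"]);return u[:2]/u[2]
def mask(d,h0,h1,s=100,v=50):
    return cv2.inRange(cv2.cvtColor(d["color"],cv2.COLOR_RGB2HSV),(h0,s,v),(h1,255,255))
def blobs(m,n=20):
    k,l,st,c=cv2.connectedComponentsWithStats(m)
    return [(c[i].round(1).tolist(),st[i].tolist()) for i in range(1,k) if st[i,4]>=n]
def W(v):  # world vec -> tool axes
    q=probe_bus.get_state()["tool_rot"];return Ro.from_quat(np.r_[q[1:],q[0]]).inv().apply(v)
E
python3 - <<'E'
from h import *
D={n:imaging.get_image(n) for n in ["scene","side","wrist"]}
for n,d in D.items():
    for c,a in dict(green=(50,85,100,40),yellow=(22,34,120,100),orange=(5,18,130,80),red=(0,4,150,60)).items():
        print(n,c,blobs(mask(d,*a),12))
E
```

```text
scene green [([81.7, 314.2], [39, 256, 88, 117, 6662]), ([352.7, 261.6], [347, 259, 11, 5, 29]), ([255.4, 274.8], [244, 260, 27, 29, 397])]
scene yellow [([357.5, 233.1], [351, 226, 12, 16, 83])]
scene orange [([220.0, 47.5], [209, 0, 24, 89, 426]), ([300.6, 10.1], [296, 1, 10, 17, 58]), ([614.2, 27.4], [568, 0, 72, 78, 3159]), ([285.2, 15.7], [275, 8, 22, 17, 146]), ([270.4, 18.8], [265, 11, 11, 17, 70]), ([547.9, 97.7], [484, 29, 156, 132, 3695]), ([289.0, 35.0], [284, 31, 12, 9, 36]), ([294.9, 54.5], [283, 40, 23, 31, 284]), ([247.4, 69.6], [244, 63, 6, 15, 47]), ([322.7, 137.6], [297, 76, 54, 112, 1255]), ([292.4, 126.3], [287, 116, 11, 23, 124]), ([248.0, 135.3], [241, 118, 21, 34, 166]), ([289.9, 142.4], [288, 140, 5, 6, 16]), ([350.1, 162.2], [342, 146, 18, 33, 170]), ([624.7, 189.0], [599, 180, 41, 18, 174]), ([28.6, 365.0], [0, 213, 76, 267, 14506]), ([471.4, 410.6], [141, 223, 499, 257, 50443]), ([536.8, 274.9], [470, 227, 137, 98, 7455]), ([172.7, 238.1], [165, 232, 17, 14, 186]), ([458.3, 251.8], [445, 244, 28, 16, 160]), ([174.6, 278.9], [163, 262, 24, 36, 757]), ([239.0
[... 2683 characters left out ...]
281.8, 47.4], [280, 45, 4, 6, 13]), ([332.5, 108.5], [290, 64, 88, 79, 2058]), ([485.6, 68.9], [483, 66, 7, 6, 12]), ([474.3, 71.8], [472, 68, 5, 9, 17]), ([481.8, 79.5], [479, 76, 6, 8, 17]), ([502.8, 114.3], [502, 110, 3, 9, 13]), ([495.7, 116.5], [493, 113, 8, 7, 17]), ([514.1, 123.7], [511, 121, 7, 6, 12])]
wrist green [([218.8, 407.9], [193, 371, 50, 67, 2038])]
wrist yellow [([168.3, 77.7], [127, 59, 90, 46, 1910]), ([186.3, 149.3], [141, 125, 86, 42, 1615])]
wrist orange [([126.6, 196.3], [122, 193, 9, 7, 15]), ([59.4, 220.8], [0, 194, 140, 57, 5083]), ([369.4, 266.3], [333, 232, 75, 71, 3783]), ([206.2, 433.3], [204, 432, 5, 4, 14])]
wrist red [([256.5, 94.7], [252, 89, 10, 13, 88])]
```

View pics/wrist0.png

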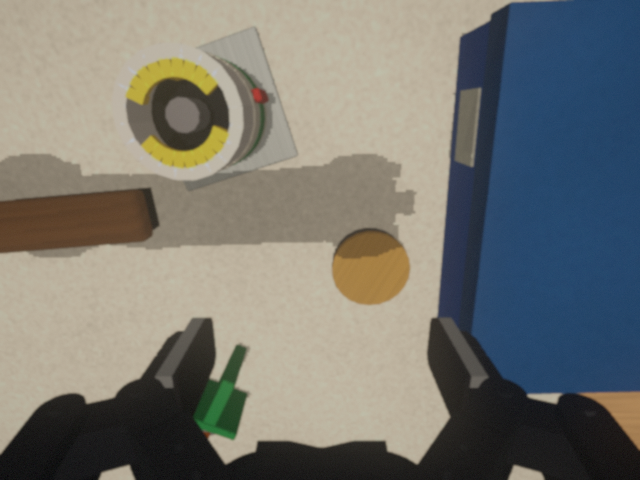

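```bash
cat > can.py <<'E'
from h import *
d=imaging.get_image("wrist");s=imaging.get_image("side")
def lips(d):
    m=mask(d,22,34,110,90);k,l,st,c=cv2.connectedComponentsWithStats(m)
    i=np.argsort(-st[1:,4])[:2]+1;return [np.argwhere(l==j)[:,::-1] for j in i],c[i]
P,c=lips(d);Q,e=lips(s)
for a in c:
  for b in e: print("tri",[x.round(4) for x in tri(d,a,s,b)])
L=[np.array([plane(d,p,.11)[:2] for p in q]) for q in P]
m=[x.mean(0) for x in L];C=(m[0]+m[1])/2;v=m[1]-m[0]
print("centre",C,"lip dir",np.degrees(np.arctan2(v[1],v[0])))
C,_=[*cv2.minEnclosingCircle(np.vstack(L).astype(np.float32))];print("enc",C,_)
for x in L:
    a=np.unwrap(np.sort(np.arctan2(*(x-C).T[::-1])))
    r=np.hypot(*(x-C).T);a=np.arctan2(*(x-C).T[::-1]);a0=np.angle(np.exp(1j*a).mean());da=np.degrees(np.angle(np.exp(1j*(a-a0))))
    print("lip mid",np.degrees(a0),"ends",np.percentile(da,[.5,99.5]),"r",np.percentile(r,[1,99]))
for w in (d,s): 
    b=[x for x in blobs(mask(w,0,4,150,60),8)]; print("red",[plane(w,x[0],.1).round(3) for x in b])
E
python3 can.py
python3 - <<'E'
from h import *
D={n:imaging.get_image(n) for n in ["scene","side","wrist"]}
print("cap",tri(D["scene"],(255.4,274.8),D["side"],(361.3,197)),plane(D["wrist"],(240,348),.064),plane(D["wrist"],(225,385),.064))
for n,p,z in (("tin",(320,308),.026),("brush",(304,222),.046),("watch",(187,322),.07),("tree",(175,280),.04),):print(n,plane(D["scene"],p,z).round(3))
w=D["wrist"]["color"][320:460,150:300,::-1];cv2.imwrite("pics/capw.png",cv2.resize(w,None,fx=4,fy=4,interpolation=2))
E
```

```text
tri [array([0.552 , 0.0931, 0.1384]), np.float64(0.0268)]
tri [array([0.5518, 0.1051, 0.1108]), np.float64(0.0009)]
tri [array([0.5583, 0.0604, 0.1106]), np.float64(0.0014)]
tri [array([0.559 , 0.0706, 0.0836]), np.float64(0.0328)]
centre [0.55437277 0.08223125] lip dir -81.92221915102974
enc (0.55409175157547, 0.08206896483898163) 0.034526459872722626
lip mid 97.46112223578358 ends [-65.32936349  64.91676736] r [0.02228216 0.03413041]
lip mid -81.34482052880986 ends [-65.00308335  65.47574987] r [0.02249875 0.0340976 ]
red [array([0.606, 0.095, 0.1  ])]
red [array([ 0.709, -1.228,  0.1  ]), array([ 1.056, -0.864,  0.1  ]), array([ 0.992, -0.901,  0.1  ]), array([ 1.039, -0.827,  0.1  ]), array([ 1.136, -0.722,  0.1  ]), array([ 1.081, -0.732,  0.1  ]), array([ 0.487, -0.963,  0.1  ]), array([ 0.46 , -0.929,  0.1  ]), array([ 0.766, -0.44 ,  0.1  ]), array([ 0.453, -0.859,  0.1  ]), array([ 0.363, -0.728,  0.1  ]), array([ 0.349, -0.712,  0.1  ]), array([ 0.365, -0.689,  0.1  ]), array([ 0.321, -0.708,  0.1  ]), array([ 0.318, -0.668,  0.1  ]), array([ 0.294, -0.673,  0.1  ]), array([ 0.264, -0.639,  0.1  ]), array([ 0.241, -0.578,  0.1  ]), array([ 0.25 , -0.547,  0.1  ]), array([ 0.228, -0.546,  0.1  ]), array([ 0.206, -0.536,  0.1  ]), array([ 0.168, -0.466,  0.1  ]), array([ 0.173, -0.412,  0.1  ]), array([ 0.15 , -0.428,  0.1  ]), array([ 0.135, -0.436,  0.1  ]), array([ 0.13 , -0.401,  0.1  ]), array([-0.053, -0.169,  0.1  ]), array([-0.067,  0.094,  0.1  ]), array([-0.081,  0.09 ,  0.1  ]), array([-0.066,  0.109,  0.1  ])]
cap (array([ 0.53950087, -0.21106211,  0.0316611 ]), np.float64(0.0025022682735825817)) [ 0.57161778 -0.13161128  0.064     ] [ 0.55345911 -0.17520114  0.064     ]
tin [ 0.704 -0.067  0.026]
brush [ 0.425 -0.018  0.046]
watch [ 0.637 -0.432  0.07 ]
tree [ 0.48  -0.436  0.04 ]
```

View pics/capw.png

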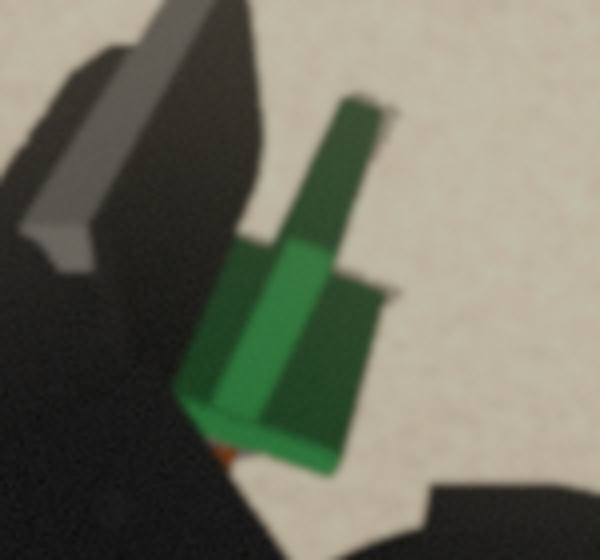

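Run:
```python
from h import *
d=imaging.get_image("wrist")
f=lambda x,y:(150+(x+.5)/4-.5,320+(y+.5)/4-.5)
a=plane(d,f(311,243),.064);b=plane(d,f(238,412),.064);g=plane(d,f(366,102),0)
# flange top edge front (z=32 plane): corners
h=plane(d,f(335,470),.064);i=plane(d,f(178,390),.064)
print(a,b,g,np.linalg.norm(a-b),np.degrees(np.arctan2(*(a-b)[1::-1])));print(h,i,np.linalg.norm(h-i),np.degrees(np.arctan2(*(h-i)[1::-1])))
```

```text
[ 0.55632702 -0.16958846  0.064     ] [ 0.5328339  -0.22322277  0.064     ] [ 0.55705582 -0.1723371   0.        ] 0.05855395131725281 66.34542165944843
[ 0.55669077 -0.24283937  0.064     ] [ 0.51795474 -0.2159413   0.064     ] 0.04715915858626382 -34.77588551476396
```

```bash
cat > goal.py <<'E'
import sys
from h import *
# az of tool x (deg), tilt about tool y (deg), TCP target -> row in tool axes
def R(az,tilt):
    x=np.radians(az);u=np.array([np.cos(x),np.sin(x),0]);z=np.array([0,0,-1.]);y=np.cross(z,u)
    return Ro.from_matrix(np.stack([u,y,z],1))*Ro.from_rotvec([0,np.radians(tilt),0])
def row(P,az,tilt):
    s=probe_bus.get_state();q=s["tool_rot"];r=Ro.from_quat(np.r_[q[1:],q[0]])
    print(r.inv().apply(np.asarray(P)-s["tool_pos"]).round(4),(r.inv()*R(az,tilt)).as_rotvec().round(4))
    r2=R(az,tilt);return r2
if __name__=="__main__":
    a=[float(x) for x in sys.argv[1:]];row(a[:3],a[3],a[4])
E
python3 goal.py 0.5709 -0.1387 0.0893 66.3 -45
```

```text
[-0.1387 -0.0791  0.1134] [ 0.1624 -0.774   0.3921]
```

```bash
python3 drive.py '-0.139 -0.079 0.06 0.162 -0.774 0.392;-0.139 -0.079 0.06 0.162 -0.774 0.392;-0.139 -0.079 0.06 0.162 -0.774 0.392;-0.139 -0.079 0.1134 0.162 -0.774 0.392;-0.139 -0.079 0.1134 0.162 -0.774 0.392;-0.139 -0.079 0.1134 0.162 -0.774 0.392;-0.139 -0.079 0.1134 0.162 -0.774 0.392;-0.139 -0.079 0.1134 0.162 -0.774 0.392' 0.06 60; python3 goal.py 0.5709 -0.1387 0.0893 66.3 -45;python3 - <<'E'
from h import *
d=imaging.get_image("wrist");cv2.imwrite("pics/w1.png",d["color"][:,:,::-1])
E
```

```text
time: 1.6
tool_pos: [0.5711, -0.1411, 0.0917]
tool_rot: [0.21, 0.775, 0.504, -0.319]
ft_force: [1.3, -0.2, 0.9]
opening: 0.0597
finger_force: 0.0
[ 0.0032 -0.0012  0.0003] [ 0.0007 -0.0021 -0.0046]
```

View pics/w1.png

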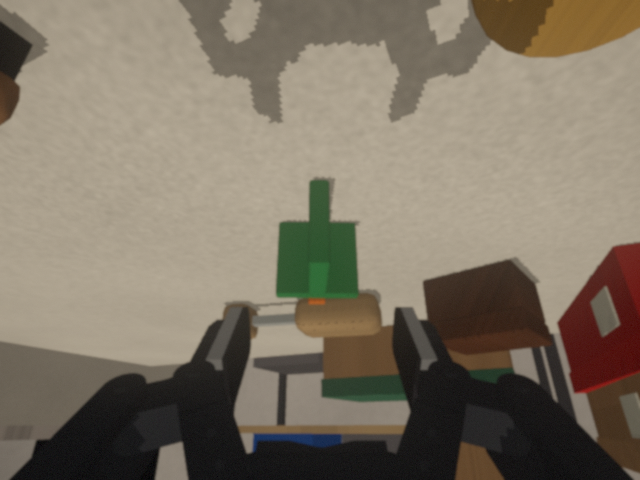

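```bash
python3 - <<'E'
from h import *
d=imaging.get_image("wrist")
a=plane(d,(319,263),.064);b=plane(d,(317.3,294),.064);g=plane(d,(319.5,181),0)
print(a,b,g,np.linalg.norm(a-b),np.degrees(np.arctan2(*(a-b)[1::-1])))
E
python3 goal.py 0.5425 -0.2035 0.0186 66.3 -45
```

```text
[ 0.55792202 -0.16803272  0.064     ] [ 0.53226717 -0.22213391  0.064     ] [ 0.55606311 -0.17327381  0.        ] 0.05987578734143035 64.62963834805672
[ 0.0022 -0.0008  0.1003] [ 0.0005 -0.0021 -0.0036]
```

```bash
python3 drive.py '0.002 -0.001 0.05 0 0 0;0.002 -0.001 0.085 0 0 0;0.002 -0.001 0.1 0 0 0;0.002 -0.001 0.1 0 0 0' && python3 drive.py '0 0 0 0 0 0;0 0 0 0 0 0;0 0 0 0 0 0;0 0 0 0 0 0' 0 80; python3 goal.py 0.5425 -0.2035 0.0186 66.3 -45
```

```text
time: 2.2
tool_pos: [0.542, -0.2027, 0.0175]
tool_rot: [0.209, 0.774, 0.505, -0.32]
ft_force: [0.3, 1.3, -0.7]
opening: 0.0597
finger_force: 0.0
time: 2.7
tool_pos: [0.5431, -0.2014, 0.0179]
tool_rot: [0.21, 0.773, 0.506, -0.32]
ft_force: [0.9, 3.3, 4.0]
opening: 0.0121
finger_force: 79.3
[-0.0021  0.0003  0.001 ] [ 0.0019 -0.0006  0.0001]
```

```bash
python3 goal.py 0.5533 -0.1787 0.11 66.3 45; python3 drive.py '-0.03 0 -0.03 0 0 0;-0.0566 0 -0.0566 0 0 0;-0.0566 0 -0.0566 0 0 0'; python3 goal.py 0.5533 -0.1787 0.11 66.3 45
```

```text
[-0.0475  0.0004 -0.0828] [1.5000e-03 1.5702e+00 1.6000e-03]
time: 3.08
tool_pos: [0.5438, -0.2026, 0.0996]
tool_rot: [0.211, 0.775, 0.504, -0.318]
ft_force: [0.2, -0.5, -1.3]
opening: 0.0121
finger_force: 78.6
[ 0.0109 -0.0009 -0.0255] [ 6.7000e-03  1.5681e+00 -2.0000e-04]
```

```bash
python3 drive.py '0 0 -0.02 0 0.188 0;0 0 -0.02 0 0.376 0;0 0 -0.02 0 0.564 0;0.005 0 -0.025 0 0.752 0;0.01 0 -0.025 0 0.94 0;0.01 0 -0.025 0 1.128 0;0.01 0 -0.025 0 1.316 0;0.01 0 -0.025 0 1.504 0;0.011 0 -0.0255 0 1.57 0;0.011 0 -0.0255 0 1.57 0'; python3 goal.py 0.5533 -0.1787 0.0576 66.3 45;python3 - <<'E'
from h import *
print(probe_bus.get_state()["q"].round(2))
for n in ("side","scene"):
    d=imaging.get_image(n);c=proj(d,(.548,-.191,.1)).astype(int);w=d["color"][c[1]-50:c[1]+50,c[0]-65:c[0]+65,::-1]
    cv2.imwrite(f"pics/{n}2.png",cv2.resize(w,None,fx=3,fy=3,interpolation=2))
a,b=cv2.imread("pics/side2.png"),cv2.imread("pics/scene2.png");cv2.imwrite("pics/both2.png",np.hstack([a,b]))
E
```

```text
time: 4.32
tool_pos: [0.5504, -0.1805, 0.1042]
tool_rot: [-0.21, 0.775, 0.503, 0.319]
ft_force: [0.4, -0.0, -1.3]
opening: 0.0124
finger_force: 78.6
[-0.0309  0.0022  0.0349] [-0.0006  0.001  -0.0072]
[ 0.98  0.84 -0.5   1.73 -0.54  0.88  0.57]
```

View pics/both2.png

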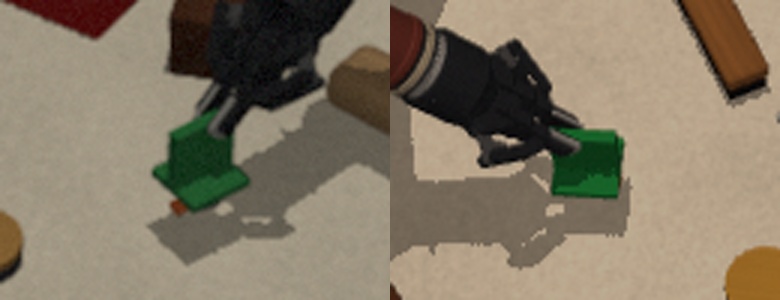

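```bash
python3 drive.py '-0.02 0 0.02 0 0 0;-0.03 0 0.03 0 0 0;-0.03 0 0.03 0 0 0'; python3 drive.py '-0.0014 0 0.0014 0 0 0;-0.0014 0 0.0014 0 0 0'
```

```text
time: 4.8
tool_pos: [0.5524, -0.1771, 0.0646]
tool_rot: [-0.21, 0.773, 0.506, 0.32]
ft_force: [-0.1, 0.0, -0.4]
opening: 0.0121
finger_force: 78.6
time: 5.05
tool_pos: [0.553, -0.1785, 0.0638]
tool_rot: [-0.208, 0.773, 0.506, 0.32]
ft_force: [0.1, 0.3, -1.8]
opening: 0.0124
finger_force: 78.6
```

```bash
python3 drive.py '-0.0028 0 0.0028 0 0 0;-0.0028 0 0.0028 0 0 0;-0.0028 0 0.0028 0 0 0'; python3 drive.py '-0.0014 0 0.0014 0 0 0;-0.0014 0 0.0014 0 0 0'
```

```text
time: 5.42
tool_pos: [0.5529, -0.1786, 0.0595]
tool_rot: [-0.209, 0.774, 0.505, 0.32]
ft_force: [-0.1, -0.3, -0.1]
opening: 0.0122
finger_force: 78.7
time: 5.68
tool_pos: [0.5532, -0.1786, 0.0595]
tool_rot: [-0.209, 0.773, 0.505, 0.321]
ft_force: [-2.4, -3.1, 10.3]
opening: 0.0125
finger_force: 80.2
```

```bash
python3 drive.py '0.0007 0 -0.0007 0 0 0;0.0007 0 -0.0007 0 0 0'; python3 drive.py '0 0 0 0 0 0;0 0 0 0 0 0;0 0 0 0 0 0;0 0 0 0 0 0;0 0 0 0 0 0' 0.06; python3 drive.py '0 0 -0.05 0 0 0;0 0 -0.1 0 0 0;0 0 -0.12 0 0 0;0 0 -0.12 0 0 0'; python3 goal.py 0.548 -0.191 0.25 8 0; python3 goal.py 0.548 -0.191 0.25 66.3 0
python3 - <<'E'
from h import *
d=imaging.get_image("side");s=imaging.get_image("scene")
c=proj(d,(.548,-.191,.05)).astype(int);w=d["color"][c[1]-50:c[1]+50,c[0]-65:c[0]+65,::-1]
e=proj(s,(.548,-.191,.05)).astype(int);x=s["color"][e[1]-50:e[1]+50,e[0]-65:e[0]+65,::-1]
cv2.imwrite("pics/both3.png",cv2.resize(np.hstack([w,x]),None,fx=3,fy=3,interpolation=2))
E
```

```text
time: 5.92
tool_pos: [0.5531, -0.1785, 0.0595]
tool_rot: [-0.209, 0.773, 0.505, 0.321]
ft_force: [-1.9, -1.7, 6.8]
opening: 0.0121
finger_force: 79.7
time: 6.55
tool_pos: [0.5526, -0.1784, 0.058]
tool_rot: [-0.209, 0.774, 0.505, 0.32]
ft_force: [-0.2, -0.6, 0.7]
opening: 0.0598
finger_force: 0.0
time: 7.05
tool_pos: [0.5186, -0.258, 0.1437]
tool_rot: [-0.207, 0.774, 0.505, 0.32]
ft_force: [-0.3, 0.1, -0.4]
opening: 0.0596
finger_force: 0.0
[ 0.1268  0.     -0.0238] [-0.3941 -0.7143  0.9619]
[ 0.1268  0.     -0.0238] [ 0.0036 -0.7826 -0.0013]
```

View pics/both3.png

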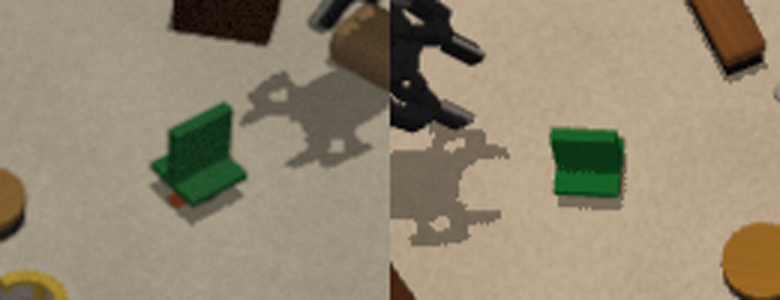

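```bash
python3 drive.py '0.05 0 -0.04 0 -0.188 0;0.1 0 -0.03 0 -0.376 0;0.1268 0 -0.024 0 -0.564 0;0.1268 0 -0.024 0 -0.752 0;0.1268 0 -0.024 0 -0.783 0;0.1268 0 -0.024 0 -0.783 0'; python3 goal.py 0.548 -0.191 0.2 66.3 0
python3 - <<'E'
from h import *
print(probe_bus.get_state()["q"].round(2))
d=imaging.get_image("wrist");m=mask(d,50,85,100,40);b=blobs(m,100);print(b)
w=d["color"]
x,y,ww,hh,_=b[0][1];x-=10;y-=10
cv2.imwrite("pics/w4.png",cv2.resize(w[y:y+hh+20,x:x+ww+20,::-1],None,fx=4,fy=4,interpolation=2));print(x,y)
E
```

```text
time: 7.9
tool_pos: [0.5471, -0.1881, 0.2481]
tool_rot: [-0.002, 0.837, 0.548, 0.0]
ft_force: [0.1, -0.6, 0.8]
opening: 0.0599
finger_force: 0.0
[-0.0024  0.0022  0.0481] [-0.0032 -0.0021  0.0027]
[ 0.4   0.47 -0.17  1.56  0.08  1.12 -0.19]
[([322.1, 199.6], [293, 171, 59, 71, 2865])]
283 161
```

View pics/w4.png

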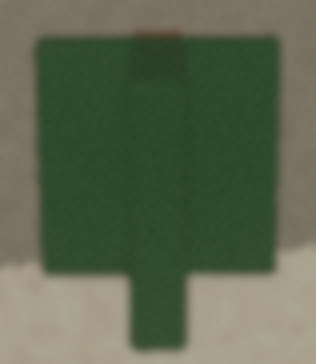

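Run:
```python
from h import *
d=imaging.get_image("wrist");f=lambda x,y:(283+(x+.5)/4-.5,161+(y+.5)/4-.5)
a=plane(d,f(158,79),.092);b=plane(d,f(158.5,350),.092)
print(a,b,(a+b)/2,np.linalg.norm(a-b),np.degrees(np.arctan2(*(a-b)[1::-1])))
L=plane(d,f(38,37),.032);M=plane(d,f(278,37),.032);N=plane(d,f(43,271),.032);O=plane(d,f(275,271),.032)
print(np.linalg.norm(L-M),np.linalg.norm(L-N),(L+M+N+O)/4)
```

```text
[ 0.5583581  -0.16513084  0.092     ] [ 0.53320909 -0.2226394   0.092     ] [ 0.5457836  -0.19388512  0.092     ] 0.06276708542443234 66.37981353436815
0.061278427032100936 0.06243653114140081 [ 0.54610246 -0.19335213  0.032     ]
```

```bash
python3 goal.py 0.546 -0.1936 0.05 66.4 0
```

```text
[-0.0022  0.0012  0.1981] [-0.0027 -0.0011 -0.0052]
```

```bash
python3 drive.py '-0.002 0.001 0.06 0 0 0;-0.002 0.001 0.12 0 0 0;-0.002 0.001 0.16 0 0 0;-0.002 0.001 0.19 0 0 0;-0.002 0.001 0.198 0 0 0;-0.002 0.001 0.198 0 0 0';  python3 drive.py '0 0 0 0 0 0;0 0 0 0 0 0;0 0 0 0 0 0;0 0 0 0 0 0' 0 100;python3 goal.py 0.546 -0.1936 0.05 66.4 0
```

```text
time: 8.75
tool_pos: [0.5475, -0.193, 0.0514]
tool_rot: [-0.001, 0.838, 0.546, 0.001]
ft_force: [0.6, -0.3, -0.4]
opening: 0.0604
finger_force: 0.0
time: 9.25
tool_pos: [0.5484, -0.1914, 0.0529]
tool_rot: [0.0, 0.837, 0.547, 0.001]
ft_force: [-1.0, 0.9, 5.2]
opening: 0.0108
finger_force: 99.4
[-0.003  -0.0013  0.0029] [ 0.0015 -0.0016 -0.0014]
```

```bash
python3 drive.py '0 0 -0.06 0 0 0;0 0 -0.12 0 0 0;0 0 -0.148 0 0 0;0 0 -0.148 0 0 0';python3 goal.py 0.5515 0.0818 0.2 188 0
```

```text
time: 9.75
tool_pos: [0.5494, -0.1919, 0.2022]
tool_rot: [0.002, 0.837, 0.547, 0.003]
ft_force: [-0.7, 0.5, -1.6]
opening: 0.0107
finger_force: 98.6
[ 0.2515 -0.108   0.002 ] [ 0.0061  0.0054 -2.1237]
```

```bash
python3 drive.py '0.03 -0.01 0 0 0 -0.188;0.06 -0.02 0 0 0 -0.376;0.09 -0.04 0 0 0 -0.564;0.12 -0.05 0 0 0 -0.752;0.15 -0.065 0 0 0 -0.94;0.18 -0.08 0 0 0 -1.128;0.21 -0.09 0 0 0 -1.316;0.24 -0.1 0 0 0 -1.504;0.2515 -0.108 0 0 0 -1.692;0.2515 -0.108 0 0 0 -1.88';python3 goal.py 0.5515 0.0818 0.2 188 0
```

```text
time: 11.0
tool_pos: [0.5481, 0.084, 0.1979]
tool_rot: [-0.002, 0.049, 0.999, 0.001]
ft_force: [-0.2, -0.1, -0.6]
opening: 0.0106
finger_force: 98.6
[-0.0036 -0.0019 -0.0021] [ 0.0022 -0.0032 -0.2385]
```

```bash
python3 drive.py '-0.003 -0.002 -0.002 0 0 -0.188;-0.003 -0.002 -0.002 0 0 -0.2385;-0.003 -0.002 -0.002 0 0 -0.2385';python3 goal.py 0.5515 0.0818 0.2 188 0;python3 - <<'E'
from h import *
print(probe_bus.get_state()["q"].round(2))
d=imaging.get_image("wrist");s=imaging.get_image("side");c=imaging.get_image("scene")
out=[]
for im,P in ((s,(.554,.082,.15)),(c,(.554,.082,.15))):
    p=proj(im,P).astype(int);out.append(cv2.resize(im["color"][p[1]-50:p[1]+50,p[0]-50:p[0]+50,::-1],(300,300),interpolation=2))
w=cv2.resize(d["color"][:,:,::-1],(400,300));cv2.imwrite("pics/w5.png",cv2.copyMakeBorder(np.vstack([np.hstack(out),]),0,0,0,0,0) if 0 else np.hstack([w,cv2.resize(out[0],(200,300)),cv2.resize(out[1],(200,300))]))
cv2.imwrite("pics/w5full.png",d["color"][:,:,::-1])
E
```

```text
time: 11.38
tool_pos: [0.5516, 0.0793, 0.2]
tool_rot: [-0.001, -0.064, 0.998, 0.001]
ft_force: [0.4, 0.4, -1.6]
opening: 0.011
finger_force: 98.6
[-0.0003  0.0024 -0.    ] [ 0.0016 -0.0028 -0.0108]
[ 0.29  0.57 -0.75  1.68  0.43  1.06  1.1 ]
```

View pics/w5.png

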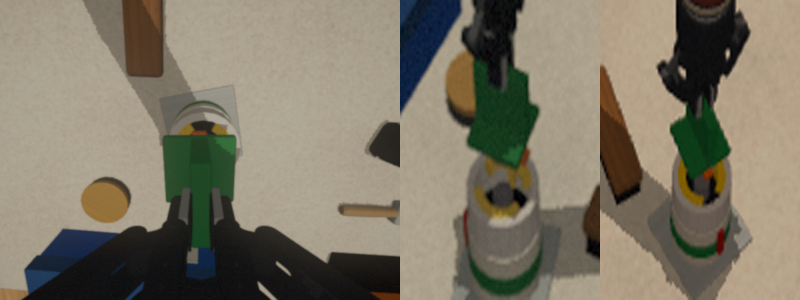

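```bash
cat > off.py <<'E'
from h import *
from goal import R
d=imaging.get_image("wrist");m=mask(d,50,85,100,40);k,l,st,c=cv2.connectedComponentsWithStats(m)
i=max(range(1,k),key=lambda j:st[j,4]);g=(l==i)
rows=np.where(g.sum(1)>60)[0];r0=rows[0]
s=probe_bus.get_state();q=s["tool_rot"];T=Ro.from_quat(np.r_[q[1:],q[0]])
zf=s["tool_pos"][2]-.052+.032
top=[np.where(g[:,x])[0].min() for x in range(int(c[i][0])-40,int(c[i][0])+41)]
print("rows",r0,rows[-1],"top by col",top[::10])
f=lambda p:T.inv().apply(plane(d,p,zf)-s["tool_pos"])
print("top edge tool xyz",f((c[i][0],np.median(top)-.5)))
for r in (r0+25,r0+50,r0+75):
    cs=np.where(g[r])[0];print(r,f((cs.min()-.5,r)),f((cs.max()+.5,r)))
E
python3 off.py
```

```text
rows 217 312 top by col [np.int64(218), np.int64(218), np.int64(217), np.int64(217), np.int64(217), np.int64(217), np.int64(216), np.int64(217), np.int64(217)]
top edge tool xyz [ 0.03315762 -0.00178137  0.02000057]
242 [ 0.01903297 -0.03223555  0.01996353] [0.01898033 0.02839674 0.02003502]
267 [ 0.00449785 -0.03188816  0.01996277] [0.00443954 0.02798434 0.02003337]
292 [-0.01074264 -0.03208629  0.01996132] [-0.01080794  0.02811479  0.0200323 ]
```

```bash
python3 goal.py 0.555 0.082 0.166 188 0
```

```text
[-0.0029  0.0018  0.0354] [ 0.0012 -0.0001 -0.0106]
```

```bash
python3 drive.py '-0.003 0.002 0.02 0 0 -0.01;-0.003 0.002 0.035 0 0 -0.01;-0.003 0.002 0.035 0 0 -0.01'; python3 drive.py '0 0 0.003 0 0 0;0 0 0.003 0 0 0'; python3 drive.py '0 0 0.003 0 0 0;0 0 0.003 0 0 0';  python3 goal.py 0.555 0.082 0.166 188 0
```

```text
time: 11.95
tool_pos: [0.5544, 0.0816, 0.1656]
tool_rot: [-0.001, -0.07, 0.998, 0.0]
ft_force: [0.2, -1.0, -1.2]
opening: 0.0108
finger_force: 98.6
time: 12.2
tool_pos: [0.5557, 0.0823, 0.1644]
tool_rot: [0.001, -0.07, 0.998, 0.001]
ft_force: [-0.9, -0.8, -1.3]
opening: 0.011
finger_force: 98.6
time: 12.45
tool_pos: [0.5554, 0.0821, 0.1609]
tool_rot: [0.0, -0.07, 0.998, 0.001]
ft_force: [0.5, 0.1, -1.7]
opening: 0.0106
finger_force: 98.6
[ 0.0004 -0.     -0.0051] [ 0.0011  0.0009 -0.0005]
```

```bash
for i in 1 2 3; do python3 drive.py '0 0 0.003 0 0 0;0 0 0.003 0 0 0' | sed -n 2,4p; done
```

```text
tool_pos: [0.5553, 0.0821, 0.1577]
tool_rot: [0.0, -0.07, 0.998, 0.001]
ft_force: [-1.0, -0.3, -2.5]
tool_pos: [0.5556, 0.0824, 0.155]
tool_rot: [0.001, -0.07, 0.998, 0.001]
ft_force: [0.1, 0.7, -1.8]
tool_pos: [0.5558, 0.0824, 0.1523]
tool_rot: [0.001, -0.07, 0.998, 0.001]
ft_force: [-0.7, 0.6, 2.8]
```

```bash
for i in 1 2 3; do python3 drive.py '0 0 0.003 0 0 0;0 0 0.003 0 0 0' | sed -n 2,4p; done
```

```text
tool_pos: [0.5558, 0.0824, 0.1492]
tool_rot: [0.001, -0.07, 0.998, 0.001]
ft_force: [-1.0, -0.7, 4.1]
tool_pos: [0.5558, 0.0824, 0.1461]
tool_rot: [0.001, -0.07, 0.998, 0.001]
ft_force: [-0.2, 0.6, 5.5]
tool_pos: [0.556, 0.0824, 0.1434]
tool_rot: [0.001, -0.07, 0.998, 0.001]
ft_force: [-1.4, -1.1, 6.3]
```

Smooth spring response; down to the hard stop.

```bash
for i in 1; do python3 drive.py '0 0 0.002 0 0 0;0 0 0.002 0 0 0;0 0 0.002 0 0 0' | sed -n 2,4p;python3 drive.py '0 0 0.001 0 0 0;0 0 0.001 0 0 0' | sed -n 2,4p;python3 drive.py '0 0 0.001 0 0 0;0 0 0.001 0 0 0' | sed -n 2,4p; done
```

```text
tool_pos: [0.556, 0.0824, 0.1417]
tool_rot: [0.001, -0.07, 0.998, 0.001]
ft_force: [-0.7, -0.7, 7.8]
tool_pos: [0.5561, 0.0823, 0.1412]
tool_rot: [0.001, -0.07, 0.998, 0.0]
ft_force: [-1.6, -0.9, 9.5]
tool_pos: [0.5562, 0.0821, 0.1411]
tool_rot: [0.002, -0.069, 0.998, 0.0]
ft_force: [-3.3, -1.6, 14.8]
```

```bash
python3 drive.py '0 0 0 0 0 0.15;0 0 0 0 0 0.3;0 0 0 0 0 0.3' | sed -n 2,4p;python3 drive.py '0 0 0 0 0 0.15;0 0 0 0 0 0.3;0 0 0 0 0 0.3'| sed -n 2,4p
python3 - <<'E'
from h import *
print(probe_bus.get_state()["wrist_torque"])
E
```

```text
tool_pos: [0.5565, 0.0835, 0.141]
tool_rot: [0.002, 0.081, 0.997, 0.001]
ft_force: [-1.4, -0.6, 12.2]
tool_pos: [0.557, 0.0838, 0.1409]
tool_rot: [0.002, 0.229, 0.974, 0.002]
ft_force: [-1.7, -0.3, 11.4]
[ 0.32974992  0.30549039 -0.03984084]
```

```bash
T(){ python3 -c "
from h import *
s=probe_bus.get_state();q=s['tool_rot'];print(s['wrist_torque'].round(2),'az',Ro.from_quat(np.r_[q[1:],q[0]]).as_matrix()[:2,0]@np.array([1,0]),np.degrees(np.arctan2(*Ro.from_quat(np.r_[q[1:],q[0]]).as_matrix()[1::-1,0])))"; }
python3 drive.py '0 0 0 0 0 0.15;0 0 0 0 0 0.3;0 0 0 0 0 0.3'| sed -n 2,4p;T
python3 drive.py '0 0 0 0 0 0.1;0 0 0 0 0 0.1'| sed -n 2,4p;T
python3 drive.py '0 0 0 0 0 0.06;0 0 0 0 0 0.06'| sed -n 2,4p;T
```

```text
tool_pos: [0.5574, 0.0838, 0.1409]
tool_rot: [0.002, 0.371, 0.928, 0.003]
ft_force: [-0.3, 1.0, 10.1]
[ 0.3   0.09 -0.03] az -0.7239896995778083 136.3850027866223
tool_pos: [0.5574, 0.0838, 0.141]
tool_rot: [0.002, 0.417, 0.909, 0.003]
ft_force: [-1.0, 0.6, 10.1]
[ 0.28  0.16 -0.02] az -0.6518698111033819 130.68277455157371
tool_pos: [0.5566, 0.0836, 0.141]
tool_rot: [0.001, 0.444, 0.896, 0.002]
ft_force: [-2.0, -0.4, 11.4]
[0.13 0.49 0.13] az -0.6062585408962365 127.31946925340917
```

```bash
T(){ python3 -c "
from h import *
s=probe_bus.get_state();q=s['tool_rot'];print(s['wrist_torque'].round(2),np.degrees(np.arctan2(*Ro.from_quat(np.r_[q[1:],q[0]]).as_matrix()[1::-1,0])))"; }
python3 drive.py '0 0 0 0 0 0.04;0 0 0 0 0 0.04'| sed -n 2,4p;T
python3 drive.py '0 0 0 0 0 0.04;0 0 0 0 0 0.04'| sed -n 2,4p;T
```

```text
tool_pos: [0.556, 0.0834, 0.1411]
tool_rot: [0.001, 0.461, 0.887, 0.002]
ft_force: [-3.4, 0.5, 14.0]
[0.06 0.8  0.28] 125.07113548139043
tool_pos: [0.5555, 0.0833, 0.1411]
tool_rot: [0.001, 0.478, 0.878, 0.001]
ft_force: [-4.1, -0.7, 15.1]
[0.02 0.9  0.64] 122.89983491005118
```

```bash
python3 drive.py '0 0 0 0 0 -0.05;0 0 -0.003 0 0 -0.05;0 0 -0.006 0 0 -0.05;0 0 -0.009 0 0 -0.05;0 0 -0.009 0 0 -0.05'; python3 drive.py '0 0 0 0 0 0;0 0 0 0 0 0;0 0 0 0 0 0;0 0 0 0 0 0;0 0 0 0 0 0' 0.06
```

```text
time: 17.58
tool_pos: [0.5559, 0.0827, 0.1483]
tool_rot: [0.0, 0.458, 0.889, 0.001]
ft_force: [0.4, 1.5, 4.5]
opening: 0.0108
finger_force: 99.4
time: 18.2
tool_pos: [0.5555, 0.0822, 0.1479]
tool_rot: [0.0, 0.458, 0.889, 0.001]
ft_force: [-0.0, 0.3, -0.6]
opening: 0.0597
finger_force: 0.0
```

```bash
python3 drive.py '0 0 -0.05 0 0 0;0 0 -0.1 0 0 0;0 0 -0.15 0 0 0;0 0 -0.15 0 0 0;0 0 -0.15 0 0 0'|head -2
python3 - <<'E'
from h import *
d=imaging.get_image("side");s=imaging.get_image("scene");w=imaging.get_image("wrist");o=[]
for im in (d,s):
    p=proj(im,(.555,.082,.14)).astype(int);o.append(cv2.resize(im["color"][p[1]-40:p[1]+40,p[0]-40:p[0]+40,::-1],(400,400),interpolation=2))
    print([proj(im,(.555,.082,z)).round(1) for z in (.188,.194)],p-40)
cv2.imwrite("pics/fin.png",np.hstack(o))
for z in (.183,.188,.194):
    b=max(blobs(mask(w,50,85,100,40),100),key=lambda b:b[1][4]);
print(b)
E
```

```text
time: 18.82
tool_pos: [0.5548, 0.0817, 0.2974]
[array([295.8, 222.6]), array([295.7, 220.8])] [256 196]
[array([351.3, 221.1]), array([351.4, 220. ])] [310 190]
([321.7, 207.8], [289, 175, 67, 83, 3964])
```

View pics/fin.png

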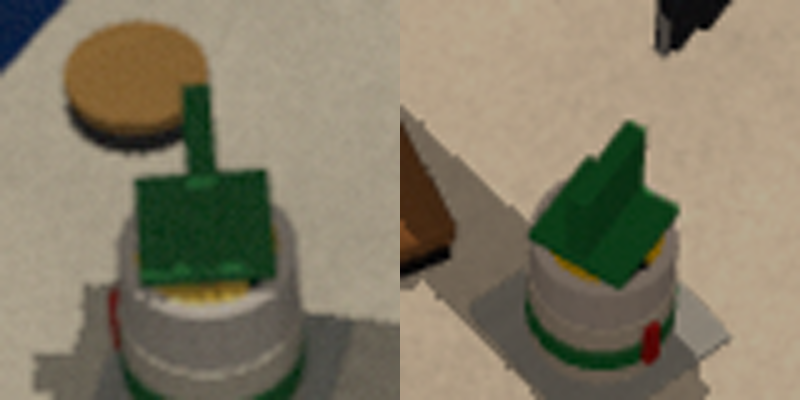

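```bash
python3 -c "
from cell import bot, imaging, probe_bus
print(bot.job_done())"
```

```text
the job is handed in; nothing more can be done
None
```

The job is handed in, with no verdict shown: the cap was stood up and released, then put in the canister, pressed to the hard stop and turned clockwise about 61° to its stop. Let go, it sits upright with its foot about 95 mm up as judged from the side camera (locked is 96 mm).

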